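# Slide the raclette pan under the grill

### The job

The raclette grill on the worktop is hot and one of its pans is already in. Pick up the other pan, the one standing on the worktop with a slice of cheese in it, by its handle, carry it level, and slide it under the grill into the empty bay on the side facing you, all the way in until it meets the stop, then let go. Do not touch the hot grill with the gripper or the arm, and leave the other pan and everything else where they are.

Things in the scene. Friction and masses are not known exactly. Their poses are not given: they have to be found in the camera images.
- pan: the pan to load: dark raclette pan standing on the worktop, a pale slice of cheese fixed in it, 179 mm long, 0.14 to 0.28 kg. Bowl 90 x 90 x 22 mm; level black handle, 22 mm wide (y), 16 to 32 mm above the underside, 60 mm long, ends at x = -134 mm. Origin: centre of the bowl's underside; z up, handle to -x, +x goes in first
- pan_grip (a point): where to grip that pan's handle: 111 mm from the bowl's centre, at mid-thickness, 24 mm above the underside; axes as the pan's. With the pan home it lies only 30 mm outside the grill plate's edge: a gripper standing upright there runs into the plate; leaned back 25 to 35 degrees, away from the grill, it clears
- grill: fixed table-top raclette grill, 260 deep (x), 270 wide (y), 146 mm high. Origin: centre of its footprint, on the worktop; front to -x, +y left. Pan deck: top at z = 45 mm, front edge x = -118. Above it the housing (underside z = 86) and the grill plate (z 124 to 146, out to x = -130). Touching it with gripper or arm counts above 3 N
- under_rod (a point): lowest point of the heating rod over the empty bay, 31 mm above the deck (the bowl is 22 mm high); grill frame x = -85, y = +57, z = 76 mm; axes as the grill's
- bay_home (a point): empty left-hand bay: where the pan's origin lies when the pan rests on the deck against the stop; grill frame x = -49, y = +57, z = 45 mm; axes as the grill's. The bay is 105 mm wide between rails 8 to 10 mm high and open to the front (-x); the stop, 12 mm high, has its front face at grill x = -4 mm
- pan_in_bay: the other pan, same shape and frame, loose in the right-hand bay (grill y = -57 mm), its handle sticking out to the front; leave it alone
- mug: two-tone mug, 78 mm across, 116 mm with its handle, 101 mm high, standing on the strip in front of the sink; origin under its centre; to be left alone
- small_jar: low glass jar with a red lid, 70 mm across, 50 mm high, on the front left of the worktop; origin under its centre; to be left alone
- salt_shaker: glass salt shaker, 44 mm across, 90 mm high, on the front left of the worktop; origin under its centre; to be left alone
- onion: red onion, 67 mm across, 71 mm high, on the left of the worktop; origin under its centre; to be left alone

How it is judged:
On the way, in this order (a step that is already met when the one before it is completed fails the run):
1. the pan is lifted clear of the worktop, level (height (world z) of pan above 0.03 m and angle between pan's own z axis and vertical below 0.35 rad), for 0.2 s.
2. the pan's leading half is under the grill in the empty bay, level (x of pan in the frame of bay_home above -0.08 m and y of pan in the frame of bay_home between -0.02 and 0.02 m and z of pan in the frame of bay_home between -0.008 and 0.02 m and angle between pan's own z axis and vertical below 0.25 rad), for 0.1 s.
At the end, for the whole second after the job is handed in: The pan lies flat and at rest on the deck in the empty bay, its front within 10 mm of the stop, between the bay's rails, pointing straight in to within 11 degrees (x of pan in the frame of bay_home between -0.01 and 0.006 m and y of pan in the frame of bay_home between -0.013 and 0.013 m and z of pan in the frame of bay_home between -0.005 and 0.005 m and angle between pan's own z axis and vertical below 0.08 rad and angle between the x axis of pan and the x axis of grill, either way round below 0.2 rad and linear speed of pan below 0.02 m/s); the robot touches nothing.
It fails at once if the gripper or the arm touches the hot grill (above 3 N) (contact force between any of the arm, the fingers and grill above 3 N).
It fails at once if the pan is tilted by more than 28 degrees, so that the cheese would slide out (angle between pan's own z axis and vertical above 0.49 rad).
It fails at once if the other pan is shifted by more than 15 mm (distance of pan_in_bay from where it was at the start of the episode above 0.015 m).
It fails at once if the mug, jar, salt shaker or onion is shifted by more than 30 mm (distance of any of mug, small_jar, salt_shaker, onion from where it was at the start of the episode above 0.03 m).
It also fails if it takes over 45 s, if anything falls off the work surface, if the arm or the gripper's body presses on something with over 40 N, if the wrist force passes 120 N, or if a joint passes its speed limit or range.

### The arm

A 6-joint arm with a two-finger parallel gripper is mounted at the origin on a cart in front of the work surface, level with it; the furniture and walls round the work are solid. World frame = base frame: x ahead of the robot, y to its left, z up, the work surface at z = 0. Lengths are in m, angles in rad, forces in N, time in s.
With the tool pointing down it reaches from about 0.25 to 0.725 m from the base axis. Payload 4 kg.
Tool frame: the origin (TCP) lies at the very end of the fingers, on their centre line; the grasp point (between the pads) lies 19 mm behind it; z points along the fingers, y is the line along which they close (so a half turn about z gives the same grasp; the last joint's range is limited). The gripper opens to 85 mm and grips with 20 to 120 N. Pads are 22 mm wide; open, the fingers measure 114 mm over their backs; the gripper's body (76 mm by 85 mm) begins 54 mm behind the grasp point. The pads swing forward as they close: fully open they stand 13 mm farther back than shut.
Start: joints at [-1.135, 0.241, 0.005, 1.335, 0, 1.571], TCP at [0.211, -0.453, 0.231] pointing down, gripper open.
Joint ranges: [-2.72, 2.72], [-1.05, 1.87], [-1.09, 1.28], [-1.99, 2.15], [-1.42, 1.44], [-3.14, 3.14]. Speed limits (rad/s): [2.79, 2.79, 3.14, 3.14, 3.14, 3.14].

### API

Orientations are given as a unit quaternion [x, y, z, w].
In Python, from workcell import bot gives the robot as it stands.
- The arm moves only by the tool carry_out, never from a script. Its argument "increments" is one flat list of numbers, 5 for each row, row after row: the finger opening in cm, from 0 to 8.54, then the shift along the tool's x, y, z in cm, then the turn about the tool's z in rad. A call has exactly 5 rows; each row shifts and turns the commanded pose from where the row before left it, along the tool's axes as they then stand; what a row does not reach is not made up. A row lasts 1/8 s, in which the tool goes at most 62.5 mm and 10.7 degrees, less where a joint would pass 70% of its speed; a pose out of reach is approached as far as the arm can. A call with a gripper value outside its range is refused whole. The fingers move at their own pace and stop on an object; the grip force is fixed at half the most. Time passes only in rows, so rows that do not move let the fingers close, or fill a call up. It gives the time, the measured TCP pose, the force, the opening and the grip force at its end, in the units of the state.
- bot.get_obs(): the state, without advancing time (a new reading comes with each control period).
- bot.camera(name): name is "scene" or "top"; returns a dict with "pixels" (420x560x3 uint8, blue, green, red), "range_z" (420x560 float32, m along the optical axis (not along the pixel's ray), 0 where there is no reading), "mtx" (3x3 intrinsics, pixels), "eye" and "attitude" of the camera in the world. Camera axes: x right, y down, z forward; pixel columns grow to the right and rows downward; lengths in m; the calibration is good to about 2 mm. A picture is of the moment at which its call begins.
- bot.job_done(): hands the job in; it is judged then, once.
Trained networks look in a picture, given as the dict that the camera call returned (one of the last four; its "shot" number tells which), for a name from the list of things; names that differ only in an ending like _2 or _b are one class to them, and where a whole thing is asked for, a point or a joint stands for the part that bears it (a point fixed in the world has none). Each returns a list of dicts, best first, with "p" (0 to 1); they miss things now and then, are a little off and sometimes report something else, mostly with a low value. They report only what shows in the picture. A call takes as long as a camera call.
- bot.find_in(picture, name): "xyz" ([x, y, z] in m, in the coordinates of the camera as it stood for that picture, good to about 4 mm: the middle of the surface that is visible of it).
- bot.regions_of(picture, name): "mask" (420x560 bool, what is visible of it).
- bot.place_of(picture, name): "xyz" ([x, y, z] in m, in the coordinates of the camera as it stood for that picture, good to about 4 mm: a listed point, or the origin of a listed thing).
The state is a dict: "clock": time; "joint_pos": joint angles; "joint_vel": joint speeds; "tau": joint torques, N m; "eef_pos": TCP position; "tool_rot": TCP orientation; "ft_force": force on the tool from outside, world axes, zero at the start; "ft_torque": the same for the moment, N m; "grip_width": finger opening in m; "grasp_force": force on a finger pad.
Only numpy, scipy, OpenCV 4.12 (cv2) and the standard library are available. Lean on these libraries where they do the work, as an engineer would, in place of code of your own. Each camera call takes 0.05 s, during which the arm holds its last target. There are 200 camera calls.

## Working session

There is one attempt and no reset: what is moved stays moved. The work goes in short steps, Python scripts to look and compute and a tool call to move; the robot and the scene stay as the last step left them, time stands still between calls to the robot, and variables do not carry over. Pictures are saved under pics/ and viewed, at most 10 in all, crops included, and the job is handed in when it is done.

Besides the shell and the picture viewer there is one more tool, called after ">>>" as name(argument=value, ...), one argument or row to a line, values as JSON. carry_out: Moves the arm, as the interface text tells. Its arguments: {"type":"object","properties":{"increments":{"type":"array","items":{"type":"number"}}},"required":["increments"]}

```bash
ls; mkdir -p pics; cat > h.py <<'E'
import numpy as np, cv2
from scipy.spatial.transform import Rotation as R
from workcell import bot
def cam2w(p):
    a=np.array(p['attitude']); 
    M=a if a.shape==(3,3) else R.from_quat(a).as_matrix()
    return M,np.array(p['eye'])
def w(p,x): M,e=cam2w(p); return M@np.array(x)+e
def cloud(p):
    z=p['range_z'];v,u=np.indices(z.shape);K=p['mtx']
    X=np.stack([(u-K[0][2])/K[0][0]*z,(v-K[1][2])/K[1][1]*z,z],-1)
    M,e=cam2w(p); return X@M.T+e
E
python3 - <<'E'
from h import *
print(bot.get_obs())
for c in ['scene','top']:
    p=bot.camera(c); cv2.imwrite(f'pics/{c}0.png',p['pixels'])
    print(c,p['eye'],p['attitude'],p['mtx'])
    for n in ['pan','pan_grip','grill','under_rod','bay_home','pan_in_bay','mug','small_jar','salt_shaker','onion']:
        print(n,[(round(d['p'],2),w(p,d['xyz']).round(4)) for d in bot.place_of(p,n)[:3]])
E
```

```text
pics
{'clock': 0.0, 'joint_pos': array([-1.13504657e+00,  2.41410392e-01,  3.70849742e-03,  1.33519078e+00,
       -8.63055711e-06,  1.57081870e+00]), 'joint_vel': array([-0.00083041,  0.00045805,  0.00130234, -0.00019446, -0.0009559 ,
       -0.00014792]), 'tau': array([-4.31129547e-04, -3.72314179e+01,  2.52409887e+01,  1.70490006e-02,
       -9.70706992e-05, -1.01385558e-05]), 'eef_pos': array([ 0.21077412, -0.45270111,  0.23040824]), 'tool_rot': array([ 9.76360890e-01,  2.16144197e-01, -2.30792754e-04, -1.02245771e-03]), 'ft_force': array([ 0.25733966, -0.18415282, -0.1668025 ]), 'ft_torque': array([ 0.01492048,  0.03006498, -0.02220448]), 'grasp_force': 0.0, 'grip_width': 0.08519085542381842}
scene [-0.33252429  1.11416998  0.82239955] [-0.36298643  0.79059839 -0.4520328   0.19713291] [[487.34830361   0.         279.85350181]
 [  0.         487.34830361 212.39689957]
 [  0.           0.           1.        ]]
pan [(0.64, array([0.4395, 0.387 , 0.0041]))]
pan_grip [(0.6, array([0.4339, 0.2747, 0.0225]))]
grill [(0.74, array([0.7709, 0.2086, 0.0042])), (0.59, array([0.682 , 0.2595
[... 560 characters left out ...]
42277] [[471.66732009   0.         278.46560981]
 [  0.         471.66732009 204.00321145]
 [  0.           0.           1.        ]]
pan [(0.78, array([ 0.4437,  0.3838, -0.001 ]))]
pan_grip [(0.57, array([0.4338, 0.2724, 0.0218])), (0.22, array([ 0.7728,  0.2055, -0.0021]))]
grill [(0.78, array([ 0.7733,  0.2092, -0.002 ]))]
under_rod [(0.76, array([0.6801, 0.2549, 0.0772]))]
bay_home []
pan_in_bay [(0.2, array([ 0.4442,  0.3883, -0.0028]))]
mug [(0.62, array([ 0.3869, -0.0556, -0.0009]))]
small_jar [(0.89, array([ 0.4719,  0.561 , -0.0025])), (0.36, array([ 0.3874, -0.0547, -0.0032]))]
salt_shaker [(0.72, array([0.408 , 0.5751, 0.0015]))]
onion [(0.58, array([ 0.4831,  0.6371, -0.0011]))]
```

View pics/scene0.png

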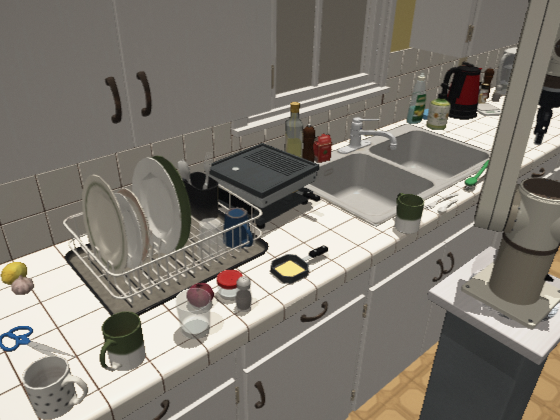

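View pics/top0.png

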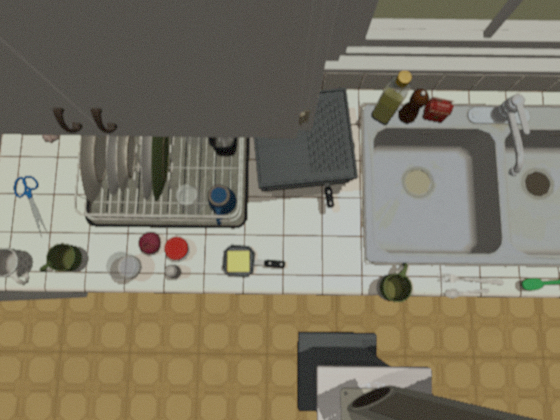

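The scene view shows the loose pan at about (290,268) with its handle pointing right to (318,250), and the grill at (265,175). In the top view the pan is at (238,262) with its handle at (272,264), and the grill's front edge runs from (258,188) to (354,178). The networks agree with both pictures. Next I'll refine the two yaws from the depth images.

```bash
python3 - <<'E'
from h import *
for c in ['top','scene']:
    p=bot.camera(c); C=cloud(p)
    # pan handle + bowl
    box=(C[...,0]>.36)&(C[...,0]<.52)&(C[...,1]>.2)&(C[...,1]<.46)&(C[...,2]>.012)&(C[...,2]<.05)
    P=C[box]; print(c,'pan pts',len(P))
    H=P[(P[:,1]<.325)&(P[:,2]>.022)]; B=P[P[:,1]>.345]
    print(' handle x/y/z',H[:,0].min(),H[:,0].max(),H[:,1].min(),H[:,1].max(),np.median(H[:,2]),'fit',np.polyfit(H[:,1],H[:,0],1))
    print(' rect',cv2.minAreaRect((P[:,:2]*1000).astype(np.float32)), 'bowl',cv2.minAreaRect((B[:,:2]*1000).astype(np.float32)))
    g=(C[...,0]>.55)&(C[...,0]<.95)&(C[...,1]>.03)&(C[...,1]<.37)&(C[...,2]>.138)&(C[...,2]<.153)
    G=C[g]; print(' grill',len(G),cv2.minAreaRect((G[:,:2]*1000).astype(np.float32)))
    # front edge
    e=[]
    for y in np.arange(.10,.30,.01):
        s=G[abs(G[:,1]-y)<.006]
        if len(s)>5: e.append((y,s[:,0].min()))
    e=np.array(e); print(' front edge fit',np.polyfit(e[:,0],e[:,1],1), np.round(e[::4],3).tolist())
    h=(C[...,0]>.54)&(C[...,0]<.65)&(C[...,1]>.08)&(C[...,1]<.22)&(C[...,2]>.06)&(C[...,2]<.09)
    print(' other handle',len(C[h]),C[h].min(0) if h.any() else '',C[h].max(0) if h.any() else '')
E
```

```text
top pan pts 403
 handle x/y/z 0.4193843669781165 0.44192452153508677 0.25082732752863995 0.3249246913319024 0.02987246753669548 fit [0.05955864 0.41399452]
 rect ((435.3355407714844, 340.6527099609375), (179.83241271972656, 90.05694580078125), 85.87554168701172) bowl ((438.47393798828125, 388.6981201171875), (84.68211364746094, 90.69099426269531), 88.78759002685547)
 grill 3290 ((770.8458862304688, 207.75650024414062), (261.6739807128906, 270.084228515625), 6.360044002532959)
 front edge fit [-0.1145935  0.6634245] [[0.1, 0.652], [0.14, 0.646], [0.18, 0.643], [0.22, 0.638], [0.26, 0.634]]
 other handle 167 [0.5867226  0.11585561 0.06388458] [0.64890786 0.17557128 0.08509134]
scene pan pts 494
 handle x/y/z 0.41861066955089826 0.44387592736414033 0.25426821688869383 0.32474164935222094 0.029914507872675022 fit [0.10700202 0.398681  ]
 rect ((436.8598937988281, 344.69879150390625), (181.79933166503906, 94.800537109375), 86.82109832763672) bowl ((439.37646484375, 389.76971435546875), (90.9189682006836, 95.74763488769531), 88.6099624633789)
 grill 2364 ((772.92529296875, 211.42176818847656), (269.1441955566406, 276.72137451171875), 6.379143714904785)
 front edge fit [-0.11275104  0.66338822] [[0.1, 0.654], [0.14, 0.648], [0.18, 0.642], [0.22, 0.639], [0.26, 0.635]]
 other handle 111 [0.5868453  0.11672059 0.06054951] [0.64964051 0.15265774 0.0811271 ]
```

>>> carry_out(
  increments=[8.5, 0, 0, 0, -0.18, 8.5, 0, 0, 0, -0.18, 8.5, 0, 0, 0, -0.18, 8.5, 0, 0, 0, -0.18, 8.5, 0, 0, 0, -0.18],
)

```text
clock: 1.82
eef_pos: [0.2111, -0.4533, 0.2313]
tool_rot: [0.783, 0.622, -0.0, -0.0]
ft_force: [0.9, -0.2, -0.4]
grip_width: 0.0851
grasp_force: 0.0
```

>>> carry_out(
  increments=[8.5, 0, 0, 0, -0.165, 8.5, 0, 0, 0, -0.165, 8.5, 0, 0, 0, -0.165, 8.5, 0, 0, 0, -0.165, 8.5, 0, 0, 0, -0.165],
)

```text
clock: 2.45
eef_pos: [0.2111, -0.4533, 0.2313]
tool_rot: [0.469, 0.883, 0.0, -0.0]
ft_force: [0.2, 0.1, -0.5]
grip_width: 0.0849
grasp_force: 0.0
```

>>> carry_out(
  increments=[8.5, 0, 0, 0, -0.165, 8.5, 0, 0, 0, -0.165, 8.5, 0, 0, 0, -0.165, 8.5, 0, 0, 0, -0.165, 8.5, 0, 0, 0, -0.165],
)

```text
clock: 3.08
eef_pos: [0.2111, -0.4533, 0.2313]
tool_rot: [0.075, 0.997, -0.0, 0.0]
ft_force: [-0.3, -0.1, 0.0]
grip_width: 0.0851
grasp_force: 0.0
```

>>> carry_out(
  increments=[8.5, 0, 0, 0, -0.165, 8.5, 0, 0, 0, -0.165, 8.5, 0, 0, 0, -0.165, 8.5, 0, 0, 0, -0.165, 8.5, 0, 0, 0, -0.165],
)

```text
clock: 3.7
eef_pos: [0.2111, -0.4533, 0.2313]
tool_rot: [-0.331, 0.944, -0.0, -0.0]
ft_force: [0.1, -0.7, -0.1]
grip_width: 0.085
grasp_force: 0.0
```

>>> carry_out(
  increments=[8.5, 0, 0, 0, -0.165, 8.5, 0, 0, 0, -0.165, 8.5, 0, 0, 0, -0.165, 8.5, 0, 0, 0, -0.165, 8.5, 0, 0, 0, -0.165],
)

```text
clock: 4.32
eef_pos: [0.2111, -0.4533, 0.2313]
tool_rot: [-0.682, 0.732, -0.0, -0.0]
ft_force: [1.1, 0.2, 0.6]
grip_width: 0.0851
grasp_force: 0.0
```

```bash
cat >> h.py <<'E'
def to(t):
    o=bot.get_obs(); M=R.from_quat(o['tool_rot']).as_matrix()
    phi=np.degrees(np.arctan2(M[1,0],M[0,0]))
    print('eef',o['eef_pos'].round(4),'phi',phi.round(2),'tilt',np.degrees(np.arccos(-M[2,2])).round(2),'j',o['joint_pos'].round(2),'w',round(o['grip_width'],4),'F',o['ft_force'].round(1))
    print('tool shift cm',(M.T@(np.array(t)-o['eef_pos'])*100).round(2))
E
python3 -c "
from h import *
to([.431,.272,.231])"
```

```text
eef [ 0.2111 -0.4533  0.2313] phi -94.08 tilt 0.0 j [-1.13  0.24  0.    1.34  0.   -2.63] w 0.0851 F [1.1 0.2 0.6]
tool shift cm [-7.391e+01 -1.678e+01  3.000e-02]
```

>>> carry_out(
  increments=[8.5, -4.93, -1.12, 0, 0, 8.5, -4.93, -1.12, 0, 0, 8.5, -4.93, -1.12, 0, 0, 8.5, -4.93, -1.12, 0, 0, 8.5, -4.93, -1.12, 0, 0],
)

```text
clock: 4.95
eef_pos: [0.286, -0.2104, 0.2315]
tool_rot: [-0.679, 0.734, -0.0, 0.0]
ft_force: [1.5, -0.0, -0.3]
grip_width: 0.085
grasp_force: 0.0
```

>>> carry_out(
  increments=[8.5, -4.93, -1.12, 0, 0, 8.5, -4.93, -1.12, 0, 0, 8.5, -4.93, -1.12, 0, 0, 8.5, -4.93, -1.12, 0, 0, 8.5, -4.93, -1.12, 0, 0],
)

```text
clock: 5.58
eef_pos: [0.3609, 0.0314, 0.2317]
tool_rot: [-0.68, 0.734, -0.001, 0.0]
ft_force: [1.3, 0.2, 0.4]
grip_width: 0.085
grasp_force: 0.0
```

>>> carry_out(
  increments=[8.5, -4.93, -1.12, 0, 0, 8.5, -4.93, -1.12, 0, 0, 8.5, -4.93, -1.12, 0, 0, 8.5, -4.93, -1.12, 0, 0, 8.5, -4.93, -1.12, 0, 0],
)

```text
clock: 6.2
eef_pos: [0.4355, 0.273, 0.2314]
tool_rot: [-0.68, 0.734, -0.0, 0.0]
ft_force: [-0.0, -0.7, -0.4]
grip_width: 0.0848
grasp_force: 0.0
```

```bash
python3 -c "
from h import *
to([.431,.272,.006])"
```

```text
eef [0.4355 0.273  0.2314] phi -94.37 tilt 0.03 j [ 0.56  0.27  0.04  1.34 -0.   -0.93] w 0.0848 F [-0.  -0.7 -0.4]
tool shift cm [ 0.13  0.45 22.54]
```

>>> carry_out(
  increments=[8.5, 0.1, 0.4, 4.5, 0, 8.5, 0, 0, 5, 0, 8.5, 0, 0, 5, 0, 8.5, 0, 0, 4.5, 0, 8.5, 0, 0, 2, 0],
)

```text
clock: 6.82
eef_pos: [0.4292, 0.2694, 0.0185]
tool_rot: [-0.68, 0.734, 0.0, -0.002]
ft_force: [-0.5, -0.0, -0.6]
grip_width: 0.0852
grasp_force: 0.0
```

```bash
python3 -c "
from h import *
to([.431,.272,.006])
p=bot.camera('scene'); cv2.imwrite('pics/s1.png',cv2.resize(p['pixels'][200:320,220:400],None,fx=4,fy=4))
print(bot.get_obs()['clock'])"
```

```text
eef [0.4292 0.2694 0.0185] phi -94.38 tilt 0.27 j [ 0.56  0.45 -0.29  0.83 -0.   -0.93] w 0.0852 F [-0.5 -0.  -0.6]
tool shift cm [-0.28 -0.16  1.25]
6.875
```

View pics/s1.png

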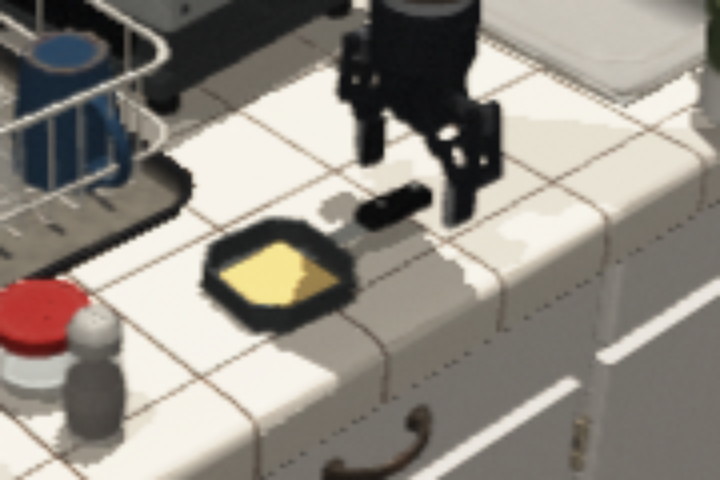

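The fingers straddle the handle, at about (395,205) in the crop. I'll do the last centimetre down and then close.

>>> carry_out(
  increments=[8.5, -0.2, -0.1, 0.6, 0, 8.5, 0, 0, 0.5, 0, 8.5, 0, 0, 0, 0, 1.5, 0, 0, 0, 0, 1.5, 0, 0, 0, 0],
)

```text
clock: 7.5
eef_pos: [0.4326, 0.2726, 0.0109]
tool_rot: [-0.68, 0.734, -0.0, 0.001]
ft_force: [-0.6, -0.2, 0.0]
grip_width: 0.051
grasp_force: 0.0
```

>>> carry_out(
  increments=[1.5, 0, 0, 0, 0, 1.5, 0, 0, 0, 0, 1.5, 0, 0, 0, 0, 1.5, 0, 0, 0, 0, 1.5, 0, 0, 0, 0],
)

```text
clock: 8.12
eef_pos: [0.4323, 0.2724, 0.0104]
tool_rot: [-0.68, 0.734, -0.0, 0.0]
ft_force: [-0.7, -0.8, 2.6]
grip_width: 0.0206
grasp_force: 63.4
```

```bash
python3 -c "
from h import *
to([.431,.272,.006])"
```

```text
eef [0.4323 0.2724 0.0104] phi -94.39 tilt 0.01 j [ 0.56  0.47 -0.3   0.81 -0.   -0.93] w 0.0206 F [-0.7 -0.8  2.6]
tool shift cm [0.05 0.13 0.44]
```

>>> carry_out(
  increments=[1.5, 0, 0, -1, 0, 1.5, 0, 0, -2, 0, 1.5, 0, 0, -3, 0, 1.5, 0, 0, -3, 0, 1.5, 0, 0, -2, 0],
)

```text
clock: 8.75
eef_pos: [0.4324, 0.2725, 0.1218]
tool_rot: [-0.68, 0.734, -0.0, 0.0]
ft_force: [-0.7, 0.8, -3.0]
grip_width: 0.0206
grasp_force: 63.0
```

>>> carry_out(
  increments=[1.5, 0, 0, -1, 0, 1.5, 0, 0, 0, 0, 1.5, 0, 0, 0, 0, 1.5, 0, 0, 0, 0, 1.5, 0, 0, 0, 0],
)

```text
clock: 9.38
eef_pos: [0.4319, 0.2722, 0.1296]
tool_rot: [-0.68, 0.734, 0.0, -0.001]
ft_force: [0.8, -0.1, -1.7]
grip_width: 0.0205
grasp_force: 63.0
```

```bash
python3 - <<'E'
from h import *
to([.431,.272,.006])
p=bot.camera('scene'); cv2.imwrite('pics/s2.png',cv2.resize(p['pixels'][170:320,220:400],None,fx=4,fy=4))
for c in ['scene','top']:
    p=bot.camera(c); C=cloud(p); m=bot.regions_of(p,'pan')
    for n in ['pan','pan_grip']: print(c,n,[(round(d['p'],2),w(p,d['xyz']).round(4)) for d in bot.place_of(p,n)[:2]])
    if m:
        P=C[m[0]['mask']&(p['range_z']>0)]; P=P[P[:,2]>.05]
        A=np.c_[P[:,:2],np.ones(len(P))]
        print(len(P),'x',np.percentile(P[:,0],[2,98]),'y',np.percentile(P[:,1],[2,98]),'z by y',[ (y,round(float(np.percentile(P[abs(P[:,1]-y)<.008][:,2],90)),4)) for y in (.335,.35,.365,.38,.395,.41,.425) if (abs(P[:,1]-y)<.008).sum()>3])
E
```

```text
eef [0.4319 0.2722 0.1296] phi -94.39 tilt 0.08 j [ 0.56  0.33 -0.15  1.09 -0.   -0.93] w 0.0205 F [ 0.8 -0.1 -1.7]
tool shift cm [1.000e-02 7.000e-02 1.236e+01]
scene pan [(0.65, array([0.4407, 0.3889, 0.1195]))]
scene pan_grip [(0.92, array([0.4355, 0.2739, 0.1397]))]
994 x [0.39366353 0.48387292] y [0.29065135 0.43296359] z by y [(0.335, 0.1403), (0.35, 0.1403), (0.365, 0.1389), (0.38, 0.1375), (0.395, 0.1367), (0.41, 0.1382), (0.425, 0.1403)]
top pan [(0.87, array([0.4476, 0.3859, 0.1169]))]
top pan_grip [(0.56, array([0.4465, 0.3853, 0.1164]))]
1045 x [0.39559233 0.48127369] y [0.3414866  0.42733326] z by y [(0.335, 0.1418), (0.35, 0.1394), (0.365, 0.132), (0.38, 0.1312), (0.395, 0.1323), (0.41, 0.1342), (0.425, 0.1405)]
```

View pics/s2.png

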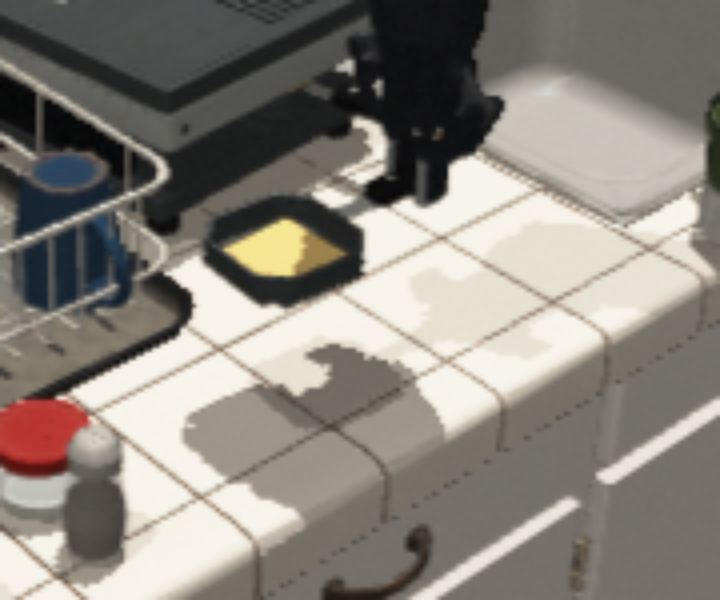

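Grip is firm and the pan is level: its rim is at about z = 0.140 at both ends. The crop shows the bowl at (285,250), clear of the rack. I'll back off from the rack, then turn.

>>> carry_out(
  increments=[1.5, 1.0, 0.3, -1, 0, 1.5, 2.5, 0.6, -1.5, 0, 1.5, 2.5, 0.6, -1.5, 0, 1.5, 2.2, 0.5, -1, 0, 1.5, 1, 0.3, 0, 0],
)

```text
clock: 10.45
eef_pos: [0.4024, 0.1814, 0.1815]
tool_rot: [-0.679, 0.734, -0.0, 0.001]
ft_force: [0.0, -0.2, -3.0]
grip_width: 0.0204
grasp_force: 63.0
```

>>> carry_out(
  increments=[1.5, 0, 0, 0, 0.05, 1.5, 0, 0, 0, 0.1, 1.5, 0, 0, 0, 0.13, 1.5, 0, 0, 0, 0.13, 1.5, 0, 0, 0, 0.13],
)

```text
clock: 11.08
eef_pos: [0.4019, 0.1824, 0.1797]
tool_rot: [-0.457, 0.889, 0.0, -0.0]
ft_force: [0.5, 0.1, -2.2]
grip_width: 0.0208
grasp_force: 63.0
```

>>> carry_out(
  increments=[1.5, 0, 0, 0, 0.13, 1.5, 0, 0, 0, 0.13, 1.5, 0, 0, 0, 0.13, 1.5, 0, 0, 0, 0.13, 1.5, 0, 0, 0, 0.13],
)

```text
clock: 11.7
eef_pos: [0.4019, 0.1825, 0.1797]
tool_rot: [-0.149, 0.989, 0.0, -0.001]
ft_force: [0.5, 0.4, -2.7]
grip_width: 0.0209
grasp_force: 63.0
```

>>> carry_out(
  increments=[1.5, 0, 0, 0, 0.12, 1.5, 0, 0, 0, 0.05, 1.5, 0, 0, 0, 0.02, 1.5, 0, 0, 0, 0, 1.5, 0, 0, 0, 0],
)

```text
clock: 12.32
eef_pos: [0.4022, 0.1825, 0.1802]
tool_rot: [-0.057, 0.998, 0.0, -0.0]
ft_force: [-0.1, -0.3, -2.6]
grip_width: 0.0208
grasp_force: 62.9
```

```bash
cat >> h.py <<'E'
th=np.radians(6.37); Rg=np.array([[np.cos(th),-np.sin(th)],[np.sin(th),np.cos(th)]]); gc=np.array([.772,.2095])
def g2w(x,y): return gc+Rg@np.array([x,y])
def w2g(P): P=np.asarray(P,float).copy(); P[...,:2]=(P[...,:2]-gc)@Rg; return P
E
python3 - <<'E'
from h import *
x,y=g2w(-.049-.15-.1145,.057)
to([x,y,.18])
p=bot.camera('top'); C=w2g(cloud(p)); m=bot.regions_of(p,'pan')
print('pan',[w2g(w(p,d['xyz'])).round(4) for d in bot.place_of(p,'pan')[:2]],'tcp g',w2g(bot.get_obs()['eef_pos']).round(4))
P=C[m[0]['mask']&(p['range_z']>0)]; P=P[P[:,2]>.1]
print('pan in grill frame', cv2.minAreaRect((P[:,:2]*1000).astype(np.float32)),np.percentile(P,[1,50,99],axis=0).round(4))
E
```

```text
eef [0.4022 0.1825 0.1802] phi -173.43 tilt 0.02 j [ 0.43  0.16 -0.24  1.18  0.    0.31] w 0.0208 F [-0.1 -0.3 -2.6]
tool shift cm [-5.72  4.26  0.02]
pan [array([-0.253 ,  0.0146,  0.1689])] tcp g [-0.3704  0.0142  0.1803]
pan in grill frame ((-259.2259521484375, 13.745170593261719), (92.68318176269531, 90.87892150878906), 0.8182664513587952) [[-0.3023 -0.0299  0.1667]
 [-0.2571  0.0137  0.1762]
 [-0.215   0.0584  0.1938]]
```

>>> carry_out(
  increments=[1.5, -0.7, 0.5, 0, 0, 1.5, -1.7, 1.3, 0, 0, 1.5, -1.9, 1.4, 0, 0, 1.5, -1.1, 0.8, 0.5, 0, 1.5, -0.3, 0.3, 1.5, 0],
)

```text
clock: 13.1
eef_pos: [0.4551, 0.2325, 0.16]
tool_rot: [-0.057, 0.998, 0.0, 0.001]
ft_force: [-0.2, -0.1, -3.1]
grip_width: 0.0207
grasp_force: 63.0
```

>>> carry_out(
  increments=[1.5, 0, 0, 2.5, 0, 1.5, 0, 0, 3, 0, 1.5, 0, 0, 2.5, 0, 1.5, 0, 0, 1.5, 0, 1.5, 0, 0, 0.5, 0],
)

```text
clock: 13.72
eef_pos: [0.453, 0.2311, 0.0591]
tool_rot: [-0.057, 0.998, -0.001, -0.001]
ft_force: [0.2, -0.1, -2.8]
grip_width: 0.021
grasp_force: 62.9
```

```bash
python3 - <<'E'
from h import *
x,y=g2w(-.049-.15-.1135,.057)
to([x,y,.06]); print('tcp g',w2g(bot.get_obs()['eef_pos']).round(4))
for c in ['top','scene']:
    p=bot.camera(c); C=w2g(cloud(p)); m=bot.regions_of(p,'pan')
    if c=='scene': cv2.imwrite('pics/s3.png',cv2.resize(p['pixels'][130:280,200:380],None,fx=4,fy=4))
    print('pan',[w2g(w(p,d['xyz'])).round(4) for d in bot.place_of(p,'pan')[:2]],'home',[w2g(w(p,d['xyz'])).round(4) for d in bot.place_of(p,'bay_home')[:2]],'rod',[w2g(w(p,d['xyz'])).round(4) for d in bot.place_of(p,'under_rod')[:2]])
    P=C[m[0]['mask']&(p['range_z']>0)]; P=P[(P[:,2]>.04)&(P[:,2]<.09)]
    print(cv2.minAreaRect((P[:,:2]*1000).astype(np.float32)),np.percentile(P,[1,50,99],axis=0).round(4).tolist())
    print('rim z', [round(float(np.percentile(P[abs(P[:,0]-x)<.006][:,2],90)),4) for x in (-.235,-.225,-.17,-.16)if (abs(P[:,0]-x)<.006).sum()>3])
    d=(C[...,2]>.035)&(C[...,2]<.06)&(C[...,0]>-.14)&(C[...,0]<-.05)&(C[...,1]>-.02)&(C[...,1]<.14); D=C[d]
    print('deck', len(D), np.percentile(D,[1,50,99],axis=0).round(4).tolist() if len(D) else '')
E
```

```text
eef [0.453  0.2311 0.0591] phi -173.46 tilt 0.15 j [ 0.47  0.4  -0.25  0.92 -0.    0.36] w 0.021 F [ 0.2 -0.1 -2.8]
tool shift cm [-0.21  0.02 -0.1 ]
tcp g [-0.3146  0.0568  0.0591]
pan [array([-0.1955,  0.0585,  0.0439])] home [] rod [array([-0.0817,  0.0555,  0.0799])]
((-187.23191833496094, 61.37716293334961), (65.17342376708984, 97.84020233154297), 19.81292152404785) [[-0.2271, 0.0134, 0.0444], [-0.1893, 0.0618, 0.0544], [-0.1593, 0.1002, 0.0711]]
rim z [0.0598, 0.0661, 0.0684]
deck 59 [[-0.1203, -0.0169, 0.0352], [-0.1185, 0.0603, 0.04], [-0.1169, 0.1254, 0.0452]]
pan [array([-0.2014,  0.0625,  0.0475])] home [array([-0.0483,  0.0605,  0.0467])] rod [array([-0.0812,  0.0576,  0.0764])]
((-36.38392639160156, -64.65846252441406), (221.0486602783203, 504.7135314941406), 0.7914206981658936) [[-0.1228, -0.2463, 0.0407], [-0.0788, 0.1097, 0.0478], [0.0703, 0.1487, 0.0891]]
rim z []
deck 471 [[-0.12, -0.0183, 0.0359], [-0.0987, 0.0661, 0.0452], [-0.0567, 0.1336, 0.0584]]
```

View pics/s3.png

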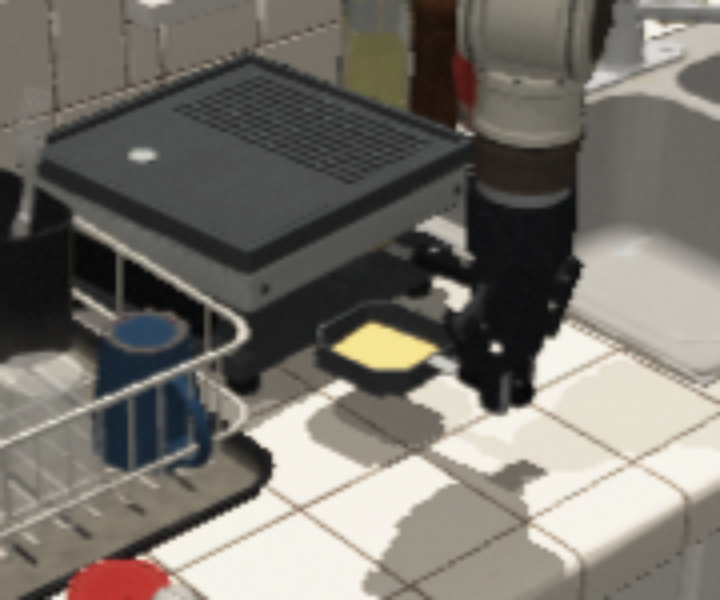

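The pan is lined up in front of the bay and level, its bowl at (385,345) in the crop, with the underside about 4 mm above the deck. Sliding in now.

>>> carry_out(
  increments=[1.5, -0.8, 0, -0.1, 0, 1.5, -1.5, 0, 0, 0, 1.5, -1.7, 0, 0, 0, 1.5, -1.7, 0, 0, 0, 1.5, -1.3, 0, 0, 0],
)

```text
clock: 14.85
eef_pos: [0.5248, 0.2398, 0.0614]
tool_rot: [-0.057, 0.998, 0.0, 0.0]
ft_force: [0.1, 0.2, -2.4]
grip_width: 0.0209
grasp_force: 62.9
```

```bash
python3 - <<'E'
from h import *
x,y=g2w(-.186,.057)
to([x,y,.06]); print('tcp g',w2g(bot.get_obs()['eef_pos']).round(4))
E
```

```text
eef [0.5248 0.2398 0.0614] phi -173.47 tilt 0.04 j [ 0.43  0.51 -0.05  1.   -0.    0.31] w 0.0209 F [ 0.1  0.2 -2.4]
tool shift cm [-5.63 -0.07  0.14]
tcp g [-0.2423  0.0575  0.0614]
```

>>> carry_out(
  increments=[1.5, -1.0, 0, 0.1, 0, 1.5, -1.4, 0, 0, 0, 1.5, -1.4, 0, 0, 0, 1.5, -1.2, 0, 0, 0, 1.5, -0.5, 0, 0, 0],
)

```text
clock: 15.48
eef_pos: [0.5788, 0.246, 0.0601]
tool_rot: [-0.057, 0.998, 0.0, -0.0]
ft_force: [-0.1, -0.4, -3.4]
grip_width: 0.0208
grasp_force: 62.9
```

>>> carry_out(
  increments=[1.5, 0, 0, 0, 0, 1.5, 0, 0, 0.2, 0, 1.5, 0, 0, 0.2, 0, 1.5, 0, 0, 0, 0, 1.5, 0, 0, 0, 0],
)

```text
clock: 16.1
eef_pos: [0.5781, 0.246, 0.0564]
tool_rot: [-0.057, 0.998, 0.0, 0.0]
ft_force: [0.2, 0.4, -1.9]
grip_width: 0.0211
grasp_force: 63.0
```

```bash
python3 - <<'E'
from h import *
x,y=g2w(-.186,.057)
to([x,y,.0554]); print('tcp g',w2g(bot.get_obs()['eef_pos']).round(4))
for c in ['top','scene']:
    p=bot.camera(c); cv2.imwrite(f'pics/{c}4.png',cv2.resize(p['pixels'][130:280,200:380],None,fx=4,fy=4))
    print('pan',[(d['p'],w2g(w(p,d['xyz'])).round(4)) for d in bot.place_of(p,'pan')[:2]])
E
```

```text
eef [0.5781 0.246  0.0564] phi -173.45 tilt 0.01 j [0.4  0.61 0.1  1.06 0.   0.29] w 0.0211 F [ 0.2  0.4 -1.9]
tool shift cm [-0.26 -0.08  0.1 ]
tcp g [-0.1886  0.0577  0.0564]
pan []
pan [(0.73, array([-0.0732,  0.0617,  0.0451]))]
```

View pics/scene4.png

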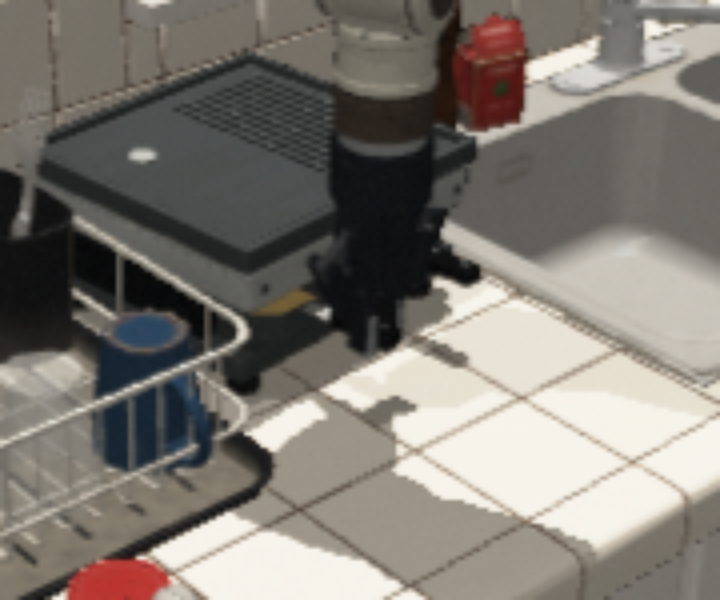

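Only a strip of the cheese shows under the housing, at (285,303), and the gripper stands clear of the plate. I'll set the pan down, open, and draw straight back off the handle.

>>> carry_out(
  increments=[1.5, 0, 0, 0.1, 0, 1.5, 0, 0, 0, 0, 5, 0, 0, 0, 0, 5, 0, 0, 0, 0, 5, 0, 0, 0, 0],
)

```text
clock: 16.92
eef_pos: [0.5784, 0.246, 0.0554]
tool_rot: [-0.057, 0.998, 0.0, 0.0]
ft_force: [1.0, 0.5, 0.2]
grip_width: 0.0498
grasp_force: 0.0
```

>>> carry_out(
  increments=[5, 0.4, 0, 0, 0, 5, 1.2, 0, 0, 0, 5, 1.6, 0, 0, 0, 5, 1.8, 0, 0, 0, 5, 1.6, 0, 0, 0],
)

```text
clock: 17.55
eef_pos: [0.511, 0.2381, 0.0553]
tool_rot: [-0.057, 0.998, -0.0, -0.0]
ft_force: [-0.1, 0.1, -1.1]
grip_width: 0.0501
grasp_force: 0.0
```

>>> carry_out(
  increments=[0, 0.6, 0, 0, 0, 0, 0, 0, 0, 0, 0, 0, 0, 0, 0, 0, 0, 0, 0, 0, 0, 0, 0, 0, 0],
)

```text
clock: 18.18
eef_pos: [0.507, 0.2377, 0.0552]
tool_rot: [-0.057, 0.998, -0.0, 0.0]
ft_force: [0.3, 0.7, 0.8]
grip_width: -0.0
grasp_force: 0.0
```

```bash
python3 - <<'E'
from h import *
x,y=g2w(-.222,.057)
to([x,y,.0554]); print('tcp g',w2g(bot.get_obs()['eef_pos']).round(4))
for c in ['top','scene']:
    p=bot.camera(c); cv2.imwrite(f'pics/{c}5.png',cv2.resize(p['pixels'][130:280,200:380],None,fx=4,fy=4))
    for n in ['pan','pan_grip','pan_in_bay']: print(n,[(d['p'],w2g(w(p,d['xyz'])).round(4)) for d in bot.place_of(p,n)[:2]])
    C=w2g(cloud(p)); H=C[(C[...,0]>-.215)&(C[...,0]<-.135)&(C[...,1]>.03)&(C[...,1]<.09)&(C[...,2]>.066)&(C[...,2]<.088)]
    if len(H)>5: print(c,'handle',len(H),np.percentile(H,[2,50,98],axis=0).round(4).tolist(),np.polyfit(H[:,0],H[:,1],1))
E
```

```text
eef [0.507  0.2377 0.0552] phi -173.47 tilt 0.0 j [ 0.44  0.49 -0.11  0.97 -0.    0.32] w -0.0 F [0.3 0.7 0.8]
tool shift cm [-3.83 -0.05 -0.02]
tcp g [-0.2603  0.0574  0.0552]
pan []
pan_grip []
pan_in_bay []
top handle 6 [[-0.1455, 0.0513, 0.0665], [-0.1393, 0.061, 0.0677], [-0.1353, 0.0633, 0.071]] [-0.51570724 -0.01297823]
pan [(0.77, array([-0.0731,  0.0603,  0.0442]))]
pan_grip [(0.55, array([-0.1857,  0.0554,  0.0667])), (0.28, array([-0.0018,  0.0013,  0.0017]))]
pan_in_bay [(0.56, array([-0.0587, -0.0532,  0.0446])), (0.34, array([-0.0785,  0.0592,  0.0428]))]
scene handle 119 [[-0.2096, 0.0511, 0.0667], [-0.1819, 0.0657, 0.0746], [-0.1403, 0.0726, 0.0798]] [0.01095092 0.06634043]
```

View pics/scene5.png

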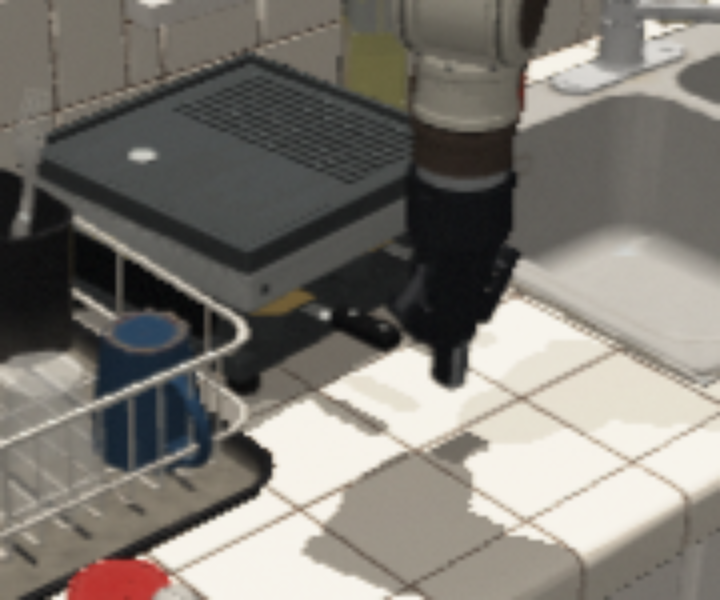

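Released cleanly. The handle lies straight, ending at about (390,335), with its end at grill x = -0.21. The fingers are shut behind it, so I'll push the last 26 mm.

>>> carry_out(
  increments=[0, -1.0, 0, 0, 0, 0, -1.5, 0, 0, 0, 0, -1.0, 0, 0, 0, 0, -0.6, 0, 0, 0, 0, -0.6, 0, 0, 0],
)

```text
clock: 19.2
eef_pos: [0.5529, 0.2429, 0.055]
tool_rot: [-0.057, 0.998, -0.0, -0.001]
ft_force: [-3.0, 0.7, 0.2]
grip_width: 0.0002
grasp_force: 0.9
```

>>> carry_out(
  increments=[0, -0.4, 0, 0, 0, 0, -0.3, 0, 0, 0, 0, -0.3, 0, 0, 0, 0, -0.2, 0, 0, 0, 0, 0, 0, 0, 0],
)

```text
clock: 19.82
eef_pos: [0.5657, 0.2444, 0.0553]
tool_rot: [-0.057, 0.998, 0.0, 0.0]
ft_force: [-0.5, 0.0, 0.3]
grip_width: -0.0002
grasp_force: 0.1
```

```bash
cat > chk.py <<'E'
from h import *
x,y=g2w(-.194,.057)
to([x,y,.0554]); print('tcp g',w2g(bot.get_obs()['eef_pos']).round(4))
p=bot.camera('scene')
for n in ['pan','pan_grip','pan_in_bay']: print(n,[(round(d['p'],2),w2g(w(p,d['xyz'])).round(4)) for d in bot.place_of(p,n)[:2]])
C=w2g(cloud(p)); H=C[(C[...,0]>-.215)&(C[...,0]<-.135)&(C[...,1]>.03)&(C[...,1]<.09)&(C[...,2]>.066)&(C[...,2]<.082)]
if len(H)>5: print('handle',len(H),np.percentile(H,[2,50,98],axis=0).round(4).tolist(),np.polyfit(H[:,0],H[:,1],1))
E
python3 chk.py
```

```text
eef [0.5657 0.2444 0.0553] phi -173.46 tilt 0.03 j [ 0.41  0.59  0.06  1.04 -0.    0.29] w -0.0002 F [-0.5  0.   0.3]
tool shift cm [-0.72 -0.06 -0.01]
tcp g [-0.2012  0.0576  0.0553]
pan [(0.66, array([-0.0536,  0.0605,  0.0442]))]
pan_grip [(0.62, array([-0.1677,  0.0578,  0.0662]))]
pan_in_bay []
handle 124 [[-0.2132, 0.0484, 0.0666], [-0.1756, 0.068, 0.0753], [-0.1374, 0.0741, 0.0816]] [-0.01096385  0.06408059]
```

>>> carry_out(
  increments=[0, -0.2, 0, 0, 0, 0, -0.2, 0, 0, 0, 0, -0.1, 0, 0, 0, 0, 0, 0, 0, 0, 0, 0, 0, 0, 0],
)

```text
clock: 20.65
eef_pos: [0.5704, 0.245, 0.0554]
tool_rot: [-0.057, 0.998, 0.0, 0.0]
ft_force: [-1.9, -0.4, 0.1]
grip_width: -0.0002
grasp_force: 0.5
```

>>> carry_out(
  increments=[0, -0.1, 0, 0, 0, 0, -0.1, 0, 0, 0, 0, 0, 0, 0, 0, 0, 0, 0, 0, 0, 0, 0, 0, 0, 0],
)

```text
clock: 21.28
eef_pos: [0.5724, 0.2453, 0.0554]
tool_rot: [-0.057, 0.998, 0.0, 0.0]
ft_force: [-0.1, -0.3, -0.0]
grip_width: -0.0001
grasp_force: 0.5
```

```bash
python3 chk.py
```

```text
eef [0.5724 0.2453 0.0554] phi -173.46 tilt 0.02 j [ 0.4   0.6   0.08  1.05 -0.    0.29] w -0.0001 F [-0.1 -0.3 -0. ]
tool shift cm [-0.04 -0.07 -0.  ]
tcp g [-0.1944  0.0577  0.0554]
pan [(0.62, array([-0.0487,  0.0607,  0.0438]))]
pan_grip [(0.62, array([-0.1619,  0.0572,  0.0646]))]
pan_in_bay []
handle 112 [[-0.2072, 0.0455, 0.0677], [-0.1724, 0.0673, 0.0746], [-0.1362, 0.0747, 0.0813]] [0.00514489 0.06683016]
```

>>> carry_out(
  increments=[0, -0.1, 0, 0, 0, 0, -0.1, 0, 0, 0, 0, 0, 0, 0, 0, 0, 0, 0, 0, 0, 0, 0, 0, 0, 0],
)

```text
clock: 22.1
eef_pos: [0.5735, 0.2454, 0.0551]
tool_rot: [-0.057, 0.998, -0.0, -0.001]
ft_force: [-5.1, 0.2, 2.4]
grip_width: 0.0002
grasp_force: 2.6
```

The force rose to 5 N and the tool stalled, so the pan is at the stop. Backing off and checking.

>>> carry_out(
  increments=[0, 0.5, 0, 0, 0, 0, 1.5, 0, 0, 0, 0, 3, 0, 0, 0, 0, 4, 0, 0, 0, 0, 3, 0, -1, 0],
)

```text
clock: 22.72
eef_pos: [0.454, 0.2313, 0.0649]
tool_rot: [-0.057, 0.998, -0.0, 0.0]
ft_force: [0.3, -0.5, 0.6]
grip_width: 0.0001
grasp_force: 0.0
```

>>> carry_out(
  increments=[0, 2, 0, -2, 0, 0, 0, 0, -3, 0, 0, 0, 0, -3, 0, 0, 0, 0, -1, 0, 0, 0, 0, 0, 0],
)

```text
clock: 23.35
eef_pos: [0.4359, 0.2298, 0.1557]
tool_rot: [-0.057, 0.998, 0.0, 0.001]
ft_force: [-0.5, -0.2, -0.5]
grip_width: -0.0
grasp_force: 0.0
```

```bash
python3 chk.py; python3 - <<'E'
from h import *
for c in ['scene','top']:
    p=bot.camera(c)
    if c=='scene': cv2.imwrite('pics/s6.png',cv2.resize(p['pixels'][130:280,200:380],None,fx=4,fy=4))
    for n in ['pan','pan_in_bay','pan_grip']: print(c,n,[(round(d['p'],2),w2g(w(p,d['xyz'])).round(4)) for d in bot.place_of(p,n)[:2]])
    C=w2g(cloud(p))
    for s in (1,-1):
        H=C[(C[...,0]>-.215)&(C[...,0]<-.135)&(abs(C[...,1]-s*.057)<.03)&(C[...,2]>.06)&(C[...,2]<.085)]
        if len(H)>5: print(c,s,len(H),H[:,0].min(),np.polyfit(H[:,0],H[:,1],1),np.median(H,axis=0).round(4))
E
```

```text
eef [0.4359 0.2298 0.1557] phi -173.47 tilt 0.14 j [ 0.49  0.27 -0.16  1.14 -0.    0.37] w -0.0 F [-0.5 -0.2 -0.5]
tool shift cm [-13.75  -0.09  10.06]
tcp g [-0.3317  0.0575  0.1557]
pan [(0.58, array([-0.0592, -0.052 ,  0.0424])), (0.46, array([-0.05  ,  0.0577,  0.0416]))]
pan_grip [(0.63, array([-0.1556,  0.0566,  0.0668]))]
pan_in_bay [(0.75, array([-0.0563, -0.0525,  0.0417])), (0.4, array([-0.0014,  0.0032,  0.0041]))]
handle 93 [[-0.1829, 0.0513, 0.0664], [-0.1613, 0.0655, 0.0743], [-0.1367, 0.0725, 0.0799]] [0.04390866 0.07112409]
scene pan [(0.64, array([-0.0486,  0.0606,  0.0449]))]
scene pan_in_bay [(0.74, array([-0.0576, -0.0525,  0.0423]))]
scene pan_grip [(0.73, array([-0.16  ,  0.0593,  0.0643]))]
scene 1 100 -0.18547540601733592 [0.05566149 0.07334237] [-0.1618  0.0661  0.0741]
scene -1 106 -0.1915354050493092 [ 0.07417368 -0.04252223] [-0.1671 -0.0534  0.0733]
top pan []
top pan_in_bay []
top pan_grip [(0.59, array([-0.1598,  0.0546,  0.067 ]))]
top 1 136 -0.18408269634535782 [0.0072784 0.0583561] [-0.16    0.0574  0.0744]
top -1 159 -0.1930186179939398 [ 0.03269112 -0.05620832] [-0.1654 -0.0613  0.0754]
```

View pics/s6.png

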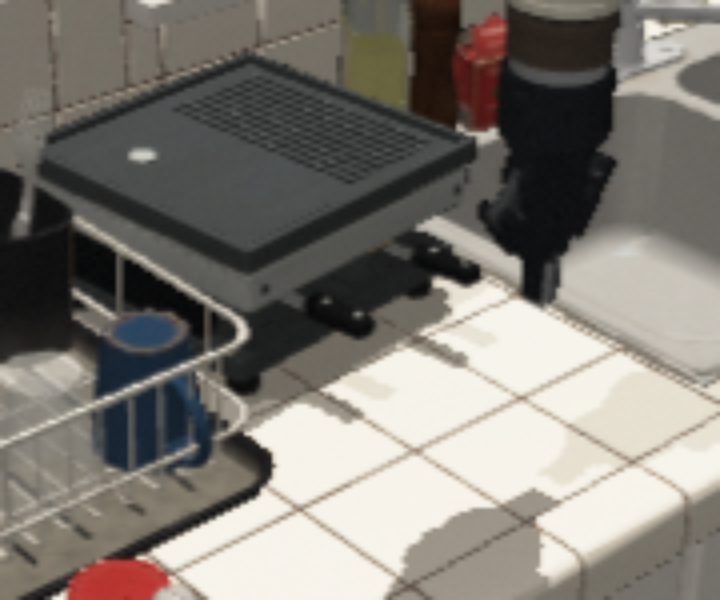

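The handle ends at grill x = -0.184 (home is -0.183), straight and centred on y = +0.057. Both handles show side by side in the picture, at (340,315) and (445,258), with the gripper clear of everything.

```bash
python3 -c "
from workcell import bot
print(bot.job_done())"
```

```text
the job is handed in; nothing more can be done
None
```

The pan is in the empty bay, pushed in until it met the stop, lying straight and released. I saw no sign of the arm touching the grill or anything else moving; the job is handed in at about 24 s, with no verdict returned.

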